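# Hang the profile template on the rail and slide it to the red pointer

### The arm

A 6-joint arm with a two-finger parallel gripper is mounted at the origin on a cart in front of the work surface, level with it; the furniture and walls round the work are solid. World frame = base frame: x ahead of the robot, y to its left, z up, the work surface at z = 0. Lengths are in m, angles in rad, forces in N, time in s.
With the tool pointing down it reaches from about 0.35 to 0.775 m from the base axis. Payload 7.3 kg.
Tool frame: the origin (TCP) lies between the finger pads; the fingertips stand 8 mm ahead of it and the grasp point (between the pads) lies 11 mm behind it (robot.nose_length is the distance from the TCP to the fingertips, in m); z points along the fingers, y is the line along which they close (so a half turn about z gives the same grasp; the last joint's range is limited). The gripper opens to 92 mm and grips with 3 to 60 N. Pads are 19 mm wide; open, the fingers measure 130 mm over their backs; the gripper's body (75 mm by 190 mm) begins 47 mm behind the grasp point.
Start: joints at [0.98, 0.342, 1.524, -0, 1.275, -0.146], TCP at [0.226, 0.474, 0.235] pointing down, gripper open.
Joint ranges: [-2.53, 2.53], [-0.77, 2.02], [0.04, 2.7], [-1, 4.14], [0.28, 2.66], [-3.11, 3.11]. Speed limits (rad/s): [2.57, 2.57, 3.14, 3.14, 3.14, 3.14].

### API

Orientations are given as [roll, pitch, yaw] about the fixed x, y, z axes, in that order (R = Rz(yaw) Ry(pitch) Rx(roll)).
In Python, from cell import robot gives the robot as it stands. The module is installed in compiled form; this text tells all that it offers.
- The arm moves only by the shell command python3 -m jog 'ROWS' [FORCE]. ROWS is JSON, a list that holds one entry, the list of rows, each a list of 5 numbers: the gripper's target within -1 to 1 (fully open at 1, half-way at 0, shut at -1), then the shift along the tool's x, y, z in m, then the turn about the tool's z in rad. A call has 1 to 5 rows; each row is the pose to reach, as a shift and turn from the pose commanded when the call began, along the tool's axes at that moment; what a row does not reach only later rows make up. A row lasts 1/12 s, in which the tool goes at most 41.7 mm and 7.16 degrees, less where a joint would pass 70% of its speed; a pose out of reach is approached as far as the arm can. A call with a gripper value outside its range is refused whole. The fingers move at their own pace and stop on an object; FORCE is the grip in N (left out, the last holds). Time passes only in rows, so rows that repeat a pose let the fingers close. It gives the time, the measured TCP pose, the force, the opening and the grip force at its end, in the units of the state.
- robot.observe(): the state, without advancing time (a new reading comes with each control period).
- robot.read_camera(name): name is "scene" or "side" or "wrist"; returns the picture (420x560x3 uint8, red, green, blue); there is no depth.
- robot.camera_model(name): a dict with "camera_matrix" (3x3 intrinsics, pixels), "dist_coeffs" ([k1, k2, p1, p2, k3] as OpenCV has them; the pictures are not rectified), "position" and "attitude" of the camera in the world; the wrist camera has in their place "mount" (4x4, takes a point from camera to tool coordinates, whose origin is the TCP and whose axes are the flange's). Camera axes: x right, y down, z forward; pixel columns grow to the right and rows downward; lengths in m; the calibration is good to about 2 mm. A picture is of the moment at which its call begins: read the wrist's pose just before it. camera_model takes no time and is no camera call.
- robot.hand_in(): hands the job in; it is judged then, once.
The state is a dict: "time": time; "qpos": joint angles; "qvel": joint speeds; "joint_efforts": joint torques, N m; "tool_pos": TCP position; "tool_rot": TCP orientation; "contact_force": force on the tool from outside, world axes, zero at the start; "torque": the same for the moment, N m; "opening": finger opening in m; "grip_force": force on a finger pad.
Only numpy, scipy, OpenCV 4.12 (cv2) and the standard library are available. Lean on these libraries where they do the work, as an engineer would, in place of code of your own. Each camera call takes 0.05 s, during which the arm holds its last target. There are 200 camera calls.

### The job

Take the plywood profile template out of its slotted stand by its wooden handle, hook both its hooks over the rail under the rack's shelf where the rail is open (the right-hand end), and slide it left along the rail, under the keeper strip, until its middle is in line with the red pointer. Let go and leave it hanging still on both hooks; leave everything else on the bench where it is.

Things in the scene. Friction and masses are not known exactly. Their poses are not given: they have to be found in the camera images.
- handle (a point): Grip point of the template's dark wooden handle, a bar 20 mm wide (y), 14 mm thick, leaning 40 deg from vertical out to the template's -x as it rises; it ends 20 mm beyond this point. Grasp it across the 20 mm, fingers along it (down and +x). Lies 38 mm in front (-x) of the plate's mid-plane, 85 mm above its lower edge. Axes: the template's. The shelf bars an upright tool at the rail.
- hook_seat (a point): Point between the hooks where the rail's axis lies when hung; +35.0 mm x, +32.4 mm z from handle. Hooks (6 mm wire) at y +-43 mm from it: inverted V, open below, top 16 mm above it, stem on -x side, tip on +x side reaching 18 mm below it; mouth 30 mm wide in x, centred here. Come from the front (-x) 35 to 40 mm above hanging height, then lower over the rail.
- rack: Fixed wooden rack; origin on the bench under the rail's middle; y along the rail to the left, x to the back. Rail 12 mm thick, axis at z 152 mm, free between side panels at y +-199 mm (panels from x -20 mm back). Shelf over it: underside z 225, top 241 mm, front edge 33 mm in front of the rail. Keeper strip over the rail from y -39 mm to the left end, lower edge z 176 mm.
- loading_gap (a point): Middle of the rail's open part (rack y -199 to -39 mm), on its axis; axes as rack. Hooks go on only here: hook_seat within 15 mm of this in y. Left of it hooks slide under the keeper with 8 mm to spare above them but cannot be put on or lifted off.
- mark (a point): Point on the rail's axis straight below the red pointer (red clip with a round head on the shelf's front edge); axes as rack. hook_seat belongs here in the end. 115 to 225 mm left (rack +y) of loading_gap.
- template: Plywood plate 10 mm thick (x), 122 mm wide (y, scalloped ends), 80 mm high (z), 0.1 to 0.25 kg, red centre line; handle on its -x side. Origin: middle of its lower edge, z up. Starts upright in the stand's slot, standing on the slot's floor 8 mm above the bench.
- stand: Fixed slotted wooden block, 70x120x30 mm (x, y, z), origin at the centre of its underside. Slot along y, 12 mm wide, 22 mm deep, open above: lift the template straight up 30 mm or more to clear it.
- dust_brush: Bystander, leave alone: flat bench brush, 192 mm long; origin at the centre of its underside
- wax_tin: Bystander, leave alone: flat round tin, 70 mm across, 32 mm high; origin at the centre of its underside
- glue_bottle: Bystander, leave alone: glue bottle, 58 mm across, 161 mm high; origin at the centre of its underside
- offcut: Bystander, leave alone: wooden offcut, 70x88x26 mm; origin at the centre of its underside
- faceplate: Bystander, leave alone: grey metal lathe faceplate, 76 mm across, 28 mm high; origin at the centre of its underside
- calliper: Bystander, leave alone: spring calliper lying flat, 115x75x11 mm; origin at the centre of its underside

How it is judged:
By the outcome, as a careful person would: the job done as asked, in the order asked, and still so for the second after the job is handed in, with the robot touching nothing.
It also fails if it takes over 51 s, if anything falls off the work surface, if the arm or the gripper's body presses on something with over 40 N, if the wrist force passes 120 N, or if a joint passes its speed limit or range.

## Working session

There is one attempt and no reset: what is moved stays moved. The work goes in short steps, Python scripts to look and compute and a shell command to move; the robot and the scene stay as the last step left them, time stands still between calls to the robot, and variables do not carry over. Pictures are saved under pics/ and viewed, at most 10 in all, crops included, and the job is handed in when it is done.

```bash
mkdir -p pics
python3 - <<'E'
from cell import robot
import cv2,json
import numpy as np
np.set_printoptions(precision=4,suppress=True)
s=robot.observe();print({k:np.round(v,3) for k,v in s.items()})
for n in ["scene","side","wrist"]:
    m=robot.camera_model(n);print(n,m)
    cv2.imwrite(f"pics/{n}0.png",robot.read_camera(n)[:,:,::-1])
E
```

```text
{'time': np.float64(0.0), 'qpos': array([ 0.98 ,  0.343,  1.525,  0.   ,  1.275, -0.146]), 'qvel': array([-0.003,  0.001, -0.001, -0.   ,  0.   ,  0.002]), 'joint_efforts': array([ -0.   , -43.124, -24.422,   0.072,   0.056,  -0.   ]), 'tool_pos': array([0.226, 0.474, 0.234]), 'tool_rot': array([-3.14 , -0.   ,  2.697]), 'contact_force': array([-0.343,  0.617, -0.471]), 'torque': array([-0.004,  0.096,  0.004]), 'grip_force': np.float64(0.0), 'opening': np.float64(0.092)}
scene {'camera_matrix': array([[389.8546,   0.    , 276.8634],
       [  0.    , 389.8546, 211.8401],
       [  0.    ,   0.    ,   1.    ]]), 'dist_coeffs': array([0.0082, 0.    , 0.    , 0.    , 0.    ]), 'position': array([-0.0953, -0.3341,  0.9881]), 'attitude': array([-2.4719,  0.0058, -1.0878])}
side {'camera_matrix': array([[450.7497,   0.    , 275.2792],
       [  0.    , 450.7497, 213.9655],
       [  0.    ,   0.    ,   1.    ]]), 'dist_coeffs': array([-0.0702,  0.    ,  0.    ,  0.    ,  0.    ]), 'position': array([-0.0204, -1.115 ,  1.0273]), 'attitude': array([-2.193 , -0.0191, -0.4285])}
wrist {'camera_matrix': array([[293.1455,   0.    , 274.3042],
       [  0.    , 293.1455, 207.6532],
       [  0.    ,   0.    ,   1.    ]]), 'dist_coeffs': array([-0.0651,  0.    ,  0.    ,  0.    ,  0.    ]), 'mount': array([[-0.0005, -0.952 , -0.3062,  0.0838],
       [ 1.    , -0.0004, -0.0006, -0.0012],
       [ 0.0005, -0.3062,  0.952 , -0.1502],
       [ 0.    ,  0.    ,  0.    ,  1.    ]])}
```

View pics/scene0.png

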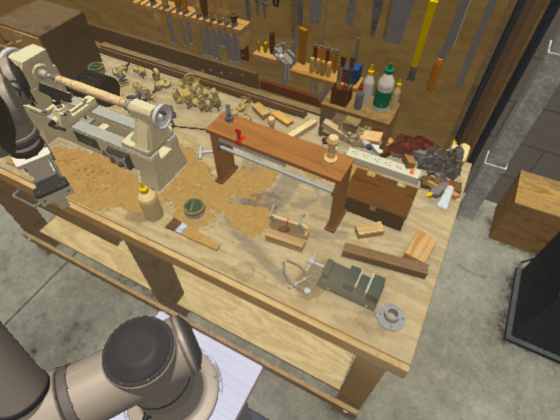

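View pics/side0.png

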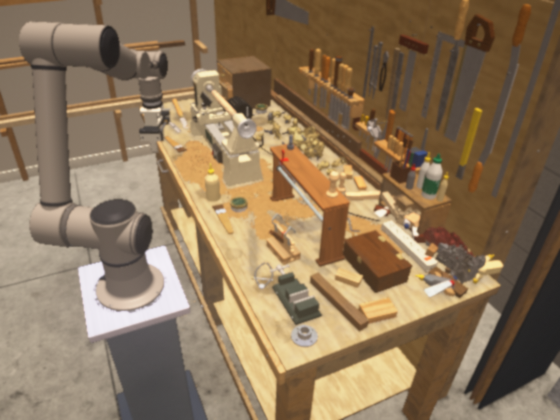

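Run:
```python
import cv2,numpy as np
a=cv2.imread("pics/scene0.png")[110:260,190:370];b=cv2.imread("pics/side0.png")[140:290,230:370]
cv2.imwrite("pics/c1.png",cv2.resize(a,None,fx=4,fy=4,interpolation=2));cv2.imwrite("pics/c2.png",cv2.resize(b,None,fx=4,fy=4,interpolation=2))
```

```text
(no output)
```

View pics/c1.png

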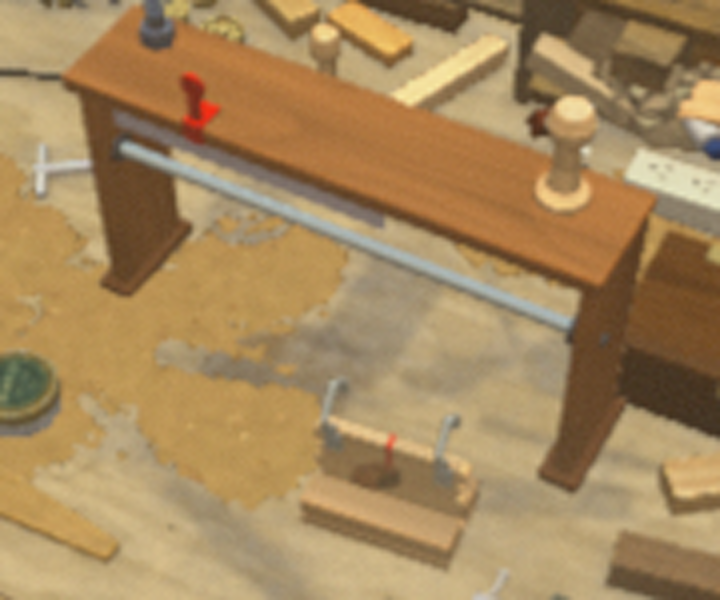

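View pics/c2.png

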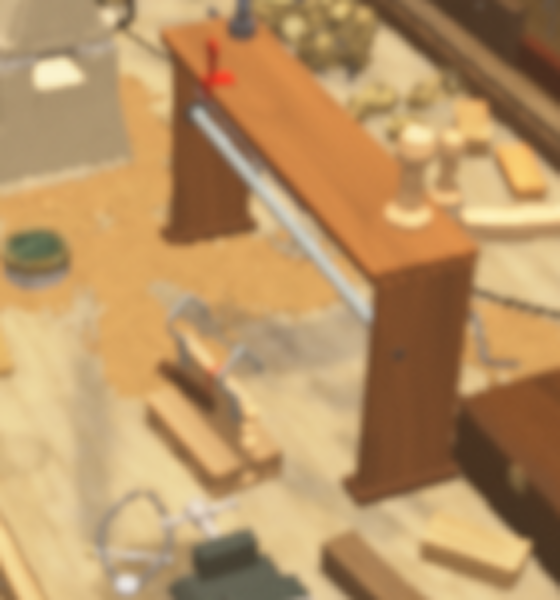

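```bash
cat > h.py <<'E'
import numpy as np,cv2
from cell import robot
from scipy.spatial.transform import Rotation as R
np.set_printoptions(precision=4,suppress=True)
def cam(n,state=None):
    m=robot.camera_model(n)
    if n=="wrist":
        T=np.array(m["mount"]);Rt=R.from_euler('xyz',state["tool_rot"]).as_matrix()
        return m,Rt@T[:3,:3],Rt@T[:3,3]+state["tool_pos"]
    return m,R.from_euler('xyz',m["attitude"]).as_matrix(),np.array(m["position"])
def ray(c,p):
    m,A,o=c
    u=cv2.undistortPoints(np.array([[p]],float),m["camera_matrix"],m["dist_coeffs"])[0,0]
    d=A@np.array([u[0],u[1],1]);return o,d/np.linalg.norm(d)
def onz(c,p,z):
    o,d=ray(c,p);return o+d*(z-o[2])/d[2]
def tri(r1,r2):
    (o1,d1),(o2,d2)=r1,r2
    t=np.linalg.lstsq(np.c_[d1,-d2],o2-o1,rcond=None)[0]
    a,b=o1+d1*t[0],o2+d2*t[1];return (a+b)/2,np.linalg.norm(a-b)
def proj(c,P):
    m,A,o=c;Rc=A.T
    return cv2.projectPoints(np.array(P,float).reshape(-1,3),cv2.Rodrigues(Rc)[0],-Rc@o,m["camera_matrix"],m["dist_coeffs"])[0].reshape(-1,2)
E
python3 - <<'E'
from h import *
S,D=cam("scene"),cam("side")
s=lambda u,v:(190+u/4-.4,110+v/4-.4)
d=lambda u,v:(230+u/4-.4,140+v/4-.4)
P=dict(shelfFL=(s(66,78),d(163,32),.241),shelfFR=(s(600,285),d(378,280),.241),railL=(s(122,148),d(195,110),.152),railR=(s(572,325),d(370,318),.152),
 hookL=(s(338,382),d(180,302),.1414),hookR=(s(453,419),d(235,347),.1414),head=(s(191,82),d(212,45),.26),clip=(s(203,112),d(217,78),.241))
for k,(a,b,z) in P.items(): print(k,onz(S,a,z),onz(D,b,z),*tri(ray(S,a),ray(D,b)))
E
```

```text
shelfFL [0.6055 0.2733 0.241 ] [0.6104 0.2742 0.241 ] [0.6104 0.2767 0.2383] 0.0033954730525580365
shelfFR [ 0.5929 -0.1527  0.241 ] [ 0.5955 -0.1613  0.241 ] [ 0.6023 -0.1503  0.2316] 0.0009876640072825663
railL [0.6388 0.2587 0.152 ] [0.6435 0.2691 0.152 ] [0.6351 0.2547 0.1595] 0.004402738966744156
railR [ 0.6296 -0.128   0.152 ] [ 0.632  -0.0984  0.152 ] [ 0.6072 -0.1347  0.1815] 0.00475679795420906
hookL [ 0.5139 -0.0003  0.1414] [ 0.5036 -0.0033  0.1414] [ 0.5069 -0.0028  0.1439] 0.008431457752309215
hookR [ 0.5212 -0.086   0.1414] [ 0.5188 -0.0778  0.1414] [ 0.5133 -0.0891  0.1514] 0.0009996896669102234
head [0.6251 0.176  0.26  ] [0.6259 0.2003 0.26  ] [0.6063 0.1621 0.2811] 0.0029305665748934583
clip [0.6196 0.1645 0.241 ] [0.6188 0.1735 0.241 ] [0.6114 0.1586 0.2499] 0.000402841487967569
```

```bash
python3 -m jog '[[[1,0,0,-0.04,-0.11],[1,0,0,-0.08,-0.22],[1,0,0,-0.12,-0.33],[1,0,0,-0.16,-0.44],[1,0,0,-0.2,-0.53]]]'
python3 -m jog '[[[1,-0.01,-0.035,0,0],[1,-0.02,-0.07,0,0],[1,-0.03,-0.105,0,0],[1,-0.04,-0.14,0,0],[1,-0.05,-0.176,0,0]]]'
python3 -m jog '[[[1,-0.01,-0.035,0,0],[1,-0.02,-0.07,0,0],[1,-0.03,-0.105,0,0],[1,-0.04,-0.14,0,0],[1,-0.05,-0.176,0,0]]]'
python3 -m jog '[[[1,-0.01,-0.035,0,0],[1,-0.02,-0.07,0,0],[1,-0.03,-0.105,0,0],[1,-0.04,-0.14,0,0],[1,-0.05,-0.176,0,0]]]'
python3 - <<'E'
from h import *
s=robot.observe();print(s["qpos"],s["tool_pos"],s["tool_rot"],s["time"])
cv2.imwrite("pics/w1.png",robot.read_camera("wrist")[:,:,::-1])
E
```

```text
time: 0.57
tool_pos: [0.2255, 0.4734, 0.4366]
tool_rot: [-3.141, -0.0, -3.051]
contact_force: [0.9, 1.8, 0.2]
opening: 0.092
grip_force: 0.0
time: 0.98
tool_pos: [0.2907, 0.3013, 0.4345]
tool_rot: [-3.141, -0.0, -3.056]
contact_force: [0.3, 0.9, 0.4]
opening: 0.0917
grip_force: 0.0
time: 1.4
tool_pos: [0.3554, 0.1301, 0.4347]
tool_rot: [3.141, 0.0, -3.056]
contact_force: [1.1, 0.9, -0.2]
opening: 0.0917
grip_force: 0.0
time: 1.82
tool_pos: [0.4203, -0.0412, 0.4347]
tool_rot: [3.141, 0.0, -3.057]
contact_force: [1.7, 0.4, -0.2]
opening: 0.0921
grip_force: 0.0
[-0.2797  0.0658  1.3393  0.0003  1.7365 -1.9355] [ 0.4203 -0.0412  0.4347] [ 3.1413  0.0001 -3.0566] 1.8167
```

View pics/w1.png

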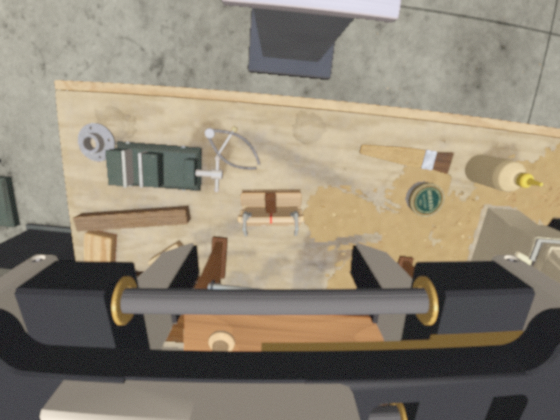

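```bash
for i in 1 2; do python3 -m jog '[[[1,0,0,-0.04,0],[1,0,0,-0.08,0],[1,0,0,-0.12,0],[1,0,0,-0.16,0],[1,0,0,-0.2,0]]]'|head -3;python3 -c "
from h import *
print(robot.observe()['qpos'])"; done
```

```text
time: 2.28
tool_pos: [0.4194, -0.039, 0.634]
tool_rot: [-3.141, 0.001, -3.057]
[-0.2753  0.2096  0.6068  0.0002  2.3238 -1.931 ]
time: 2.7
tool_pos: [0.423, -0.0402, 0.7007]
tool_rot: [-3.128, 0.038, -3.056]
[-0.2758  0.4067  0.0378  0.0009  2.6567 -1.9311]
```

```bash
for i in 1 2; do python3 -m jog '[[[1,0,0,-0.04,0],[1,0,0,-0.08,0],[1,0,0,-0.12,0],[1,0,0,-0.16,0],[1,0,0,-0.2,0]]]'|head -3;python3 -c "
from h import *
print(robot.observe()['qpos'])"; done
```

```text
time: 3.12
tool_pos: [0.4013, -0.037, 0.7195]
tool_rot: [-3.111, 0.082, -3.055]
[-0.2838  0.3609  0.0368  0.0029  2.6569 -1.9371]
time: 3.53
tool_pos: [0.3825, -0.0338, 0.7344]
tool_rot: [-3.098, 0.118, -3.054]
[-0.2904  0.3224  0.0368  0.0053  2.6569 -1.9415]
```

```bash
python3 -m jog '[[[1,0.01,0.035,0,0],[1,0.02,0.07,0,0],[1,0.03,0.105,0,0],[1,0.03,0.134,0,0]]]'|head -3
for i in 1 2; do python3 -m jog '[[[1,0.03,0,-0.028,0],[1,0.06,0,-0.056,0],[1,0.09,0,-0.084,0],[1,0.12,0,-0.112,0],[1,0.15,0,-0.14,0]]]'|head -3;python3 -c "
from h import *
s=robot.observe();print(s['qpos'],R.from_euler('xyz',s['tool_rot']).as_matrix()[:,2])"; done
```

```text
time: 3.87
tool_pos: [0.3395, 0.0982, 0.7255]
tool_rot: [-3.098, 0.118, -3.054]
time: 4.28
tool_pos: [0.2027, 0.0872, 0.764]
tool_rot: [-3.097, 0.14, -3.052]
[ 0.1268 -0.0046  0.3485 -0.1075  2.6571 -1.6288] [ 0.1427 -0.0322 -0.9892]
time: 4.7
tool_pos: [0.098, 0.0854, 0.7588]
tool_rot: [-3.095, 0.162, -3.053]
[ 0.3109 -0.1853  0.5153 -0.1743  2.6569 -1.5055] [ 0.165  -0.0318 -0.9858]
```

```bash
for i in 1 2 3 4; do python3 -m jog '[[[1,-0.041,0,0,0],[1,-0.082,0,0,0],[1,-0.123,0,0,0],[1,-0.164,0,0,0],[1,-0.2,0,0,0]]]'|head -2;python3 -c "
from h import *
s=robot.observe();print(s['qpos'],R.from_euler('xyz',s['tool_rot']).as_matrix()[:,2])"; done
```

```text
time: 5.12
tool_pos: [0.2915, 0.1009, 0.7631]
[ 0.1397  0.1777  0.1338 -0.1182  2.6562 -1.6268] [ 0.176  -0.0308 -0.9839]
time: 5.53
tool_pos: [0.3596, 0.0934, 0.7417]
[ 0.0765  0.3031  0.0368 -0.0748  2.6574 -1.6492] [ 0.1448 -0.0238 -0.9892]
time: 5.95
tool_pos: [0.3851, 0.0823, 0.7259]
[ 0.0313  0.3451  0.0361 -0.0425  2.6573 -1.6646] [ 0.103  -0.0166 -0.9945]
time: 6.37
tool_pos: [0.4092, 0.0743, 0.7083]
[ 0.0022  0.3893  0.0361 -0.0208  2.6573 -1.6737] [ 0.0589 -0.0096 -0.9982]
```

```bash
cat > k.py <<'E'
import numpy as np
from scipy.optimize import least_squares,minimize
D=np.array([ # q1 q2 q3 q5 x y z
[.98,.343,1.525,1.275,.226,.474,.234],[-.2797,.0658,1.3393,1.7365,.4203,-.0412,.4347],[-.2753,.2096,.6068,2.3238,.4194,-.039,.634],
[-.2758,.4067,.0378,2.6567,.423,-.0402,.7007],[-.2838,.3609,.0368,2.6569,.4013,-.037,.7195],[-.2904,.3224,.0368,2.6569,.3825,-.0338,.7344],
[.0022,.3893,.0361,2.6573,.4092,.0743,.7083],[.0313,.3451,.0361,2.6573,.3851,.0823,.7259]])
def fk(p,q2,q3,q5):
    r0,a,b,h,L,o=p;s=q2+q3;t=s+q5
    return r0+a*np.sin(q2)+b*np.sin(s)+L*np.sin(t), h+a*np.cos(q2)+b*np.cos(s)+L*np.cos(t)
def res(p):
    r,z=fk(p,D[:,1],D[:,2],D[:,3]);c,s=np.cos(D[:,0]),np.sin(D[:,0])
    return np.r_[c*r-s*p[5]-D[:,4],s*r+c*p[5]-D[:,5],z-D[:,6]]
f=least_squares(res,[0,.4,.4,.3,.25,.08]);p=f.x
if __name__=="__main__":
    print(p,abs(f.fun).max())
    lo=[-.77,.04,.28];hi=[2.02,2.7,2.657]
    def step(q,tgt,t,w):
        g=lambda x:np.r_[np.sqrt(w)*(np.array(fk(p,*x))-tgt),x.sum()-t]
        return least_squares(g,np.clip(q,np.array(lo)+1e-6,np.array(hi)-1e-6),bounds=(lo,hi)).x
    def push(q,ang,n,w=.52):
        q=np.array(q)
        for i in range(n):
            P=np.array(fk(p,*q));q=step(q,P+.0417*np.array([np.cos(ang),np.sin(ang)]),q.sum(),w)
        return q
    q=push([.4067,.0378,2.6567],np.pi/2,5);print("check up",q,q.sum(),"(want q2 .361)")
    for w in(.3,.52,1,2): print(w,push([.4067,.0378,2.6567],np.pi/2,5,w))
    # explore from several starts (tool down) constant push angles
    for r in(.3,.45,.6,.75):
      for z in(.3,.45,.6):
        q0=step([.3,.8,2.],np.array([r,z]),np.pi,1e3)
        best=max(((np.pi-push(q0,a,40).sum(),a) for a in np.arange(-1.5,3.2,.3)));print(r,z,q0,best,push(q0,best[1],40))
E
python3 k.py
```

```text
[-0.00170553  0.51740422  0.39502592  0.55024044  0.68577292  0.07541834] 0.02399195811760363
check up [0.26695663 0.14839714 2.657     ] 3.0723537727081256 (want q2 .361)
0.3 [0.27152047 0.15579794 2.657     ]
0.52 [0.26695663 0.14839714 2.657     ]
1 [0.25756154 0.13287595 2.657     ]
2 [0.24027911 0.1032008  2.657     ]
0.3 0.3 [-0.1673906   1.92827908  1.38070418] (np.float64(0.3250344003883403), np.float64(0.30000000000000027)) [1.11335969 0.04       1.66319857]
0.3 0.45 [-0.16712629  1.54603226  1.76268669] (np.float64(0.3339184614766033), np.float64(0.30000000000000027)) [1.07358901 0.04       1.69408518]
0.3 0.6 [-0.05252059  1.03616364  2.1579496 ] (np.float64(0.3416414096686644), np.float64(0.30000000000000027)) [1.04382948 0.04       1.71612176]
0.45 0.3 [0.12484128 1.64431634 1.37243504] (np.float64(0.36678858439960704), np.float64(0.30000000000000027)) [1.14489533 0.04       1.58990874]
0.45 0.45 [0.12264757 1.26481929 1.7541258 ] (np.float64(0.37558174886584306), np.float64(0.30000000000000027)) [1.10790399 0.04       1.61810691]
0.45 0.6 [0.26388115 0.666503   2.211208
[... 272 characters left out ...]
.81237939 1.87875943] (np.float64(0.4175651103452509), np.float64(0.30000000000000027)) [1.13855786 0.04       1.54546968]
0.6 0.6 [0.62051595 0.04       2.39583106] (np.float64(0.5069183096753953), np.float64(0.6000000000000005)) [0.83698551 0.04       1.75768884]
0.75 0.3 [0.77557499 0.62710928 1.73890839] (np.float64(0.4508318119829937), np.float64(0.30000000000000027)) [1.19730596 0.04       1.45345488]
0.75 0.45 [0.85933804 0.04       2.16862893] (np.float64(0.5256974552891638), np.float64(0.30000000000000027)) [1.17057732 0.04       1.40531788]
0.75 0.6 [0.65958123 0.04       2.17643536] (np.float64(0.7188912591207455), np.float64(0.6000000000000005)) [0.875489   0.04       1.50721239]
```

```bash
python3 - <<'E'
from h import *
S=cam("scene");d=cam("side")
for px in((285,92),(330,110)): print(onz(S,px,0.),onz(S,px,.2))
for px in((345,100),(430,195)): print('side',onz(d,px,0.),onz(d,px,.2))
E
for i in 1 2; do python3 -m jog '[[[1,-0.04,0,0.005,0],[1,-0.08,0,0.01,0],[1,-0.12,0,0.015,0],[1,-0.16,0,0.02,0],[1,-0.2,0,0.025,0]]]'|head -2;python3 -c "
from h import *
s=robot.observe();print(s['qpos'],R.from_euler('xyz',s['tool_rot']).as_matrix()[:,2])"; done
```

```text
[1.1885 0.3065 0.    ] [0.9286 0.1768 0.2   ]
[1.1622 0.0879 0.    ] [0.9076 0.0025 0.2   ]
side [1.4871 1.1058 0.    ] [1.1937 0.6734 0.2   ]
side [1.2549 0.0486 0.    ] [ 1.0066 -0.178   0.2   ]
time: 6.78
tool_pos: [0.4334, 0.0688, 0.688]
[-0.0156  0.4375  0.0361 -0.0057  2.6574 -1.678 ] [ 0.0106 -0.0028 -0.9999]
time: 7.2
tool_pos: [0.4565, 0.0651, 0.6662]
[-0.0266  0.4866  0.0361  0.0055  2.6573 -1.679 ] [-0.0383  0.0036 -0.9993]
```

```bash
python3 -m jog '[[[1,-0.02,0,0.035,0],[1,-0.04,0,0.07,0],[1,-0.06,0,0.105,0],[1,-0.085,0,0.14,0],[1,-0.11,0,0.17,0]]]'|head -2
for i in 1 2 3; do python3 -m jog '[[[1,-0.037,0,-0.018,0],[1,-0.074,0,-0.036,0],[1,-0.111,0,-0.054,0],[1,-0.148,0,-0.072,0],[1,-0.185,0,-0.09,0]]]'|head -2;python3 -c "
from h import *
s=robot.observe();print(s['qpos'],R.from_euler('xyz',s['tool_rot']).as_matrix()[:,2])"; done
```

```text
time: 7.62
tool_pos: [0.5481, 0.0744, 0.5071]
time: 8.03
tool_pos: [0.5832, 0.0736, 0.5619]
[-0.0069  0.682   0.0357  0.0067  2.4918 -1.6573] [-0.0679  0.0046 -0.9977]
time: 8.45
tool_pos: [0.6313, 0.0752, 0.5323]
[-0.0056  0.7285  0.0363  0.0107  2.3848 -1.6549] [-0.0079  0.0074 -0.9999]
time: 8.87
tool_pos: [0.662, 0.0753, 0.5079]
[-0.0066  0.7661  0.0369  0.0144  2.3219 -1.6536] [ 0.0167  0.0104 -0.9998]
```

```bash
for i in 1 2 3; do python3 -m jog '[[[1,-0.028,0,-0.03,0],[1,-0.056,0,-0.06,0],[1,-0.084,0,-0.09,0],[1,-0.112,0,-0.12,0],[1,-0.14,0,-0.15,0]]]'|head -2;python3 -c "
from h import *
s=robot.observe();print(s['qpos'],R.from_euler('xyz',s['tool_rot']).as_matrix()[:,2])"; done
```

```text
time: 9.28
tool_pos: [0.659, 0.0725, 0.5212]
[-0.0125  0.7462  0.0367  0.019   2.3144 -1.6562] [ 0.0444  0.0134 -0.9989]
time: 9.7
tool_pos: [0.656, 0.0698, 0.5332]
[-0.0184  0.7278  0.0372  0.0238  2.3071 -1.6584] [ 0.0695  0.0164 -0.9974]
time: 10.12
tool_pos: [0.652, 0.0674, 0.5466]
[-0.0241  0.7076  0.0372  0.0288  2.3008 -1.6604] [ 0.0961  0.0192 -0.9952]
```

```bash
cat > k.py <<'E'
import numpy as np
from scipy.optimize import least_squares
D=np.array([
[.98,.343,1.525,1.275,.226,.474,.234],[-.2797,.0658,1.3393,1.7365,.4203,-.0412,.4347],[-.2753,.2096,.6068,2.3238,.4194,-.039,.634],
[-.2758,.4067,.0378,2.6567,.423,-.0402,.7007],[-.2838,.3609,.0368,2.6569,.4013,-.037,.7195],[-.2904,.3224,.0368,2.6569,.3825,-.0338,.7344],
[.0022,.3893,.0361,2.6573,.4092,.0743,.7083],[.0313,.3451,.0361,2.6573,.3851,.0823,.7259],
[-.0069,.682,.0357,2.4918,.5832,.0736,.5619],[-.0056,.7285,.0363,2.3848,.6313,.0752,.5323],[-.0066,.7661,.0369,2.3219,.662,.0753,.5079],
[-.0125,.7462,.0367,2.3144,.659,.0725,.5212],[-.0241,.7076,.0372,2.3008,.652,.0674,.5466]])
def fk(p,q2,q3,q5):
    r0,a,b,h,L,o,d,e=p;s=q2+q3;t=s+q5
    return r0+a*np.sin(q2)+b*np.sin(s)+d*np.cos(s)+L*np.sin(t)+e*np.cos(t), h+a*np.cos(q2)+b*np.cos(s)-d*np.sin(s)+L*np.cos(t)-e*np.sin(t)
def res(p):
    r,z=fk(p,D[:,1],D[:,2],D[:,3]);c,s=np.cos(D[:,0]),np.sin(D[:,0])
    return np.r_[c*r-s*p[5]-D[:,4],s*r+c*p[5]-D[:,5],z-D[:,6]]
f=least_squares(res,[0,.4,.4,.3,.25,.08,0,0]);p=f.x
lo=np.array([-.77,.04,.28]);hi=np.array([2.02,2.7,2.657])
def step(q,tgt,t,w):
    g=lambda x:np.r_[np.sqrt(w)*(np.array(fk(p,*x))-tgt),x.sum()-t]
    return least_squares(g,np.clip(q,lo+1e-6,hi-1e-6),bounds=(lo,hi)).x
def push(q,ang,n,w):
    for i in range(n):
        P=np.array(fk(p,*q));q=step(q,P+.0417*np.array([np.cos(ang),np.sin(ang)]),np.sum(q),w)
    return np.array(q)
if __name__=="__main__":
    print(p,abs(f.fun).max())
    for w in(.5,1,2,4):
        print(w,push([.4067,.0378,2.6567],np.pi/2,5,w),"want .361 .037 2.657",push([.7661,.0369,2.3219],np.radians(47),5,w),"want .7462 .0367 2.3144")
E
python3 k.py
```

```text
[-3.88643217e-04  5.06124806e-01  3.79599524e-01  2.23142647e-01
  3.10405489e-01  7.71687945e-02  4.62421114e-02 -5.92858000e-04] 0.006958056135448282
0.5 [0.27829305 0.14650623 2.657     ] want .361 .037 2.657 [0.74281613 0.04       2.31839996] want .7462 .0367 2.3144
1 [0.28086616 0.12548778 2.657     ] want .361 .037 2.657 [0.73829957 0.04       2.30006175] want .7462 .0367 2.3144
2 [0.28601574 0.08601751 2.657     ] want .361 .037 2.657 [0.73003679 0.04       2.26518997] want .7462 .0367 2.3144
4 [0.28382865 0.04       2.657     ] want .361 .037 2.657 [0.71636593 0.04       2.20289361] want .7462 .0367 2.3144
```

```bash
cat > s.py <<'E'
from h import *
s=robot.observe();M=R.from_euler('xyz',s['tool_rot']).as_matrix()
print(round(s['time'],2),s['tool_pos'],s['qpos'],M[:,2],M[:,1])
E
for i in 1 2 3 4; do python3 -m jog '[[[1,-0.03,-0.007,-0.028,0],[1,-0.06,-0.014,-0.056,0],[1,-0.09,-0.021,-0.084,0],[1,-0.12,-0.028,-0.112,0],[1,-0.15,-0.035,-0.14,0]]]'>/dev/null; python3 s.py; done
```

```text
10.53 [0.6547 0.0457 0.5546] [-0.0606  0.6961  0.0373  0.0378  2.2865 -1.6901] [ 0.1225  0.0212 -0.9922] [-0.0858  0.9963  0.0107]
10.95 [0.6554 0.0272 0.5641] [-0.0926  0.6824  0.0371  0.0476  2.2736 -1.7153] [ 0.15    0.0225 -0.9884] [-0.086   0.9962  0.0096]
11.37 [0.6546 0.0106 0.5743] [-0.122   0.6677  0.0371  0.0578  2.2618 -1.7372] [ 0.1772  0.0231 -0.9839] [-0.0858  0.9963  0.008 ]
11.78 [ 0.6525 -0.004   0.5854] [-0.1491  0.6517  0.0372  0.0687  2.2512 -1.7561] [ 0.2045  0.0232 -0.9786] [-0.0853  0.9963  0.0058]
```

```bash
for i in 1 2 3 4 5; do python3 -m jog '[[[1,-0.034,-0.004,-0.022,0],[1,-0.068,-0.008,-0.044,0],[1,-0.102,-0.012,-0.066,0],[1,-0.136,-0.016,-0.088,0],[1,-0.17,-0.02,-0.11,0]]]'>/dev/null; python3 s.py; done
```

```text
12.2 [ 0.6643 -0.0072  0.5843] [-0.1535  0.6568  0.0373  0.0733  2.2183 -1.758 ] [ 0.2318  0.0233 -0.9725] [-0.085   0.9964  0.0036]
12.62 [ 0.673  -0.0103  0.5867] [-0.1588  0.6566  0.0371  0.0784  2.1894 -1.7599] [ 0.2607  0.0229 -0.9652] [-0.0842  0.9965  0.0009]
13.03 [ 0.6794 -0.0131  0.5913] [-0.1639  0.6531  0.0371  0.0838  2.1635 -1.7615] [ 0.2892  0.0225 -0.957 ] [-0.0834  0.9965 -0.0018]
13.45 [ 0.6838 -0.0156  0.598 ] [-0.1692  0.6464  0.0371  0.0895  2.1405 -1.763 ] [ 0.3179  0.0221 -0.9479] [-0.0825  0.9966 -0.0045]
13.87 [ 0.6862 -0.0179  0.6067] [-0.1746  0.6367  0.0371  0.0955  2.1201 -1.7642] [ 0.3467  0.0215 -0.9377] [-0.0815  0.9966 -0.0073]
```

```bash
for i in 1 2 3 4 5; do python3 -m jog '[[[1,-0.038,-0.006,-0.013,0],[1,-0.076,-0.012,-0.026,0],[1,-0.114,-0.018,-0.039,0],[1,-0.152,-0.024,-0.052,0],[1,-0.19,-0.03,-0.065,0]]]'>/dev/null;  done; python3 s.py;
for i in 1 2 3 ; do python3 -m jog '[[[1,-0.039,-0.006,-0.007,0],[1,-0.078,-0.012,-0.014,0],[1,-0.117,-0.018,-0.021,0],[1,-0.156,-0.024,-0.028,0],[1,-0.195,-0.03,-0.035,0]]]'>/dev/null; done; python3 s.py
```

```text
15.95 [ 0.7585 -0.0435  0.6025] [-0.2054  0.6797  0.0371  0.1227  1.9183 -1.7845] [ 0.4931  0.0148 -0.8698] [-0.0734  0.997  -0.0246]
17.2 [ 0.8011 -0.0525  0.6034] [-0.2114  0.7058  0.0371  0.1338  1.7916 -1.7897] [ 0.5787  0.0089 -0.8155] [-0.0662  0.9972 -0.036 ]
```

```bash
for i in 1 2 ; do python3 -m jog '[[[1,-0.039,-0.004,-0.004,0],[1,-0.078,-0.008,-0.008,0],[1,-0.117,-0.012,-0.012,0],[1,-0.156,-0.016,-0.016,0],[1,-0.195,-0.02,-0.02,0]]]'>/dev/null; done; python3 s.py
cat > to.py <<'E'
import sys
from h import *
s=robot.observe();M=R.from_euler('xyz',s['tool_rot']).as_matrix()
t=np.array(eval(sys.argv[1]))-s['tool_pos'];print("shift",M.T@t,np.linalg.norm(t))
E
python3 to.py '[.415,-.046,.178]'
```

```text
18.03 [ 0.8255 -0.0465  0.6098] [-0.1976  0.7166  0.0371  0.1311  1.7107 -1.7806] [ 0.6338  0.0051 -0.7735] [-0.0607  0.9972 -0.0432]
shift [0.5895 0.044  0.0738] 0.5957376929187158
```

```bash
for i in 1 2 3 ; do python3 -m jog '[[[1,0.039,0.003,0.005,0],[1,0.078,0.006,0.01,0],[1,0.117,0.009,0.015,0],[1,0.156,0.012,0.02,0],[1,0.196,0.015,0.025,0]]]'>/dev/null; done; python3 s.py
python3 - <<'E'
from h import *
import pickle
s=robot.observe();im=robot.read_camera("wrist");pickle.dump((s,im),open("w2.pkl","wb"))
cv2.imwrite("pics/w2.png",im[:,:,::-1])
E
```

```text
19.28 [ 0.4716 -0.0454  0.2354] [-0.4465 -0.0355  2.2098  0.7269  0.4321 -2.6802] [ 0.6344  0.0048 -0.773 ] [-0.0611  0.9972 -0.0439]
```

View pics/w2.png

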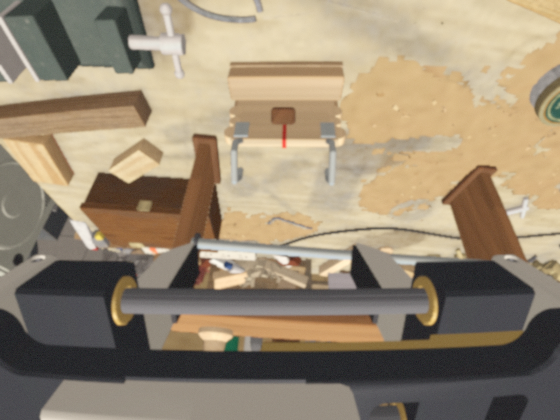

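```bash
python3 - <<'E'
from h import *
import pickle
s,im=pickle.load(open("w2.pkl","rb"));c=cam("wrist",s)
hsv=cv2.cvtColor(im,cv2.COLOR_RGB2HSV)
red=((hsv[...,0]<6)|(hsv[...,0]>174))&(hsv[...,1]>190)&(hsv[...,2]>110);red[:90]=0;red[160:]=0
ys,xs=np.nonzero(red);print("red",xs.min(),xs.max(),ys.min(),ys.max())
dk=(im.sum(2)<170);dk[:98]=0;dk[130:]=0;dk[:,:262]=0;dk[:,306:]=0
ys,xs=np.nonzero(dk);print("handle",xs.min(),xs.max(),ys.min(),ys.max(),xs.mean(),ys.mean())
for n,p,z in(("capend",(283.5,115),.108),("redtop",(285,124),.088),("redbot",(285,147),.088),("standL",(231,66),.03),("standR",(343,66),.03),("hkR tip",(236,183),.107),("hkL tip",(331.5,183),.107),("hkR",(241,126),.1414),("hkL",(327,126),.1414)): print(n,onz(c,p,z))
o=[onz(c,(231,66),.03),onz(c,(343,66),.03)];d=o[1]-o[0];print("len",np.linalg.norm(d),"yaw",np.arctan2(-d[0],d[1]))
h=np.array([.4827,-.046,.093]);print(proj(c,[h,h+[-.0129,-.001,.0153]]))
E
python3 - <<'E'
import cv2
a=cv2.imread("pics/w2.png")[50:200,200:370];cv2.imwrite("pics/w2c.png",cv2.resize(a,None,fx=4,fy=4,interpolation=2))
E
```

```text
red 284 284 129 137Traceback (most recent call last):
  File "<stdin>", line 8, in <module>
    return umr_minimum(a, axis, None, out, keepdims, initial, where)
ValueError: zero-size array to reduction operation minimum which has no identity
```

View pics/w2c.png

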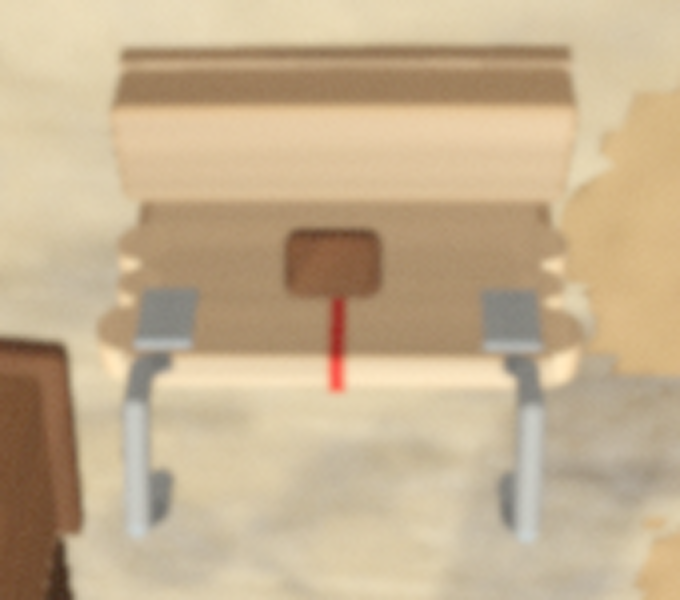

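```bash
python3 - <<'E'
from h import *
import pickle
s,im=pickle.load(open("w2.pkl","rb"));c=cam("wrist",s)
q=lambda u,v:(200+u/4-.4,50+v/4-.4)
P={}
for n,p,z in(("cap",q(334,263),.108),("redfront",q(337,355),.088),("plL",q(570,354),.088),("plR",q(110,354),.088),("standL",q(577,103),.03),("standR",q(113,103),.03),("hkL",q(528,400),.1414),("hkR",q(137,400),.1414)):
    P[n]=onz(c,p,z);print(n,P[n])
for a,b in(("standL","standR"),("hkL","hkR"),("plL","plR")):
    d=P[a]-P[b];print(a,np.linalg.norm(d),"yaw",np.arctan2(-d[0],d[1]))
y=np.arctan2(-(P["standL"]-P["standR"])[0],(P["standL"]-P["standR"])[1])
ex=np.array([np.cos(y),np.sin(y),0])
print("handle from cap",P["cap"]+.0129*ex+[0,0,-.0153],"from red",P["redfront"]-.033*ex+[0,0,.005])
E
for t in '[.457,-.046,.123]' '[.489,-.046,.084]'; do python3 to.py $t; done
```

```text
cap [ 0.4685 -0.045   0.108 ]
redfront [ 0.5127 -0.0411  0.088 ]
plL [0.5063 0.0146 0.088 ]
plR [ 0.518  -0.0966  0.088 ]
standL [0.4767 0.0142 0.03  ]
standR [ 0.4873 -0.1016  0.03  ]
hkL [ 0.4693 -0.0074  0.1414]
hkR [ 0.4772 -0.0812  0.1414]
standL 0.11635966436717099 yaw 0.09156521315048857
hkL 0.07422319443344752 yaw 0.10737514490541533
plL 0.11182223980294356 yaw 0.10447526900849413
handle from cap [ 0.4813 -0.0438  0.0927] from red [ 0.4799 -0.0441  0.093 ]
shift [ 0.0692 -0.0002  0.077 ] 0.1035388268788506
shift [ 0.0685 -0.0009  0.1274] 0.14468502354202628
```

```bash
python3 -m jog '[[[0,0.023,0,0.02,0],[0,0.046,0,0.04,0],[0,0.0685,0.001,0.06,0],[0,0.0685,0.001,0.06,0],[0,0.0685,0.001,0.06,0]]]'|tail -3; python3 s.py; python3 to.py '[.486,-.044,.087]'
```

```text
contact_force: [0.7, 0.6, -0.3]
opening: 0.063
grip_force: 0.0
19.75 [ 0.4636 -0.0434  0.1687] [-0.4357  0.0925  2.3124  1.1239  0.2899 -3.1042] [ 0.6095  0.0006 -0.7928] [-0.0579  0.9974 -0.0438]
shift [0.032  0.0017 0.0784] 0.08471229420523956
```

```bash
python3 -m jog '[[[0,0.008,0.001,0.02,0],[0,0.016,0.001,0.04,0],[0,0.024,0.002,0.06,0],[0,0.032,0.002,0.078,0],[0,0.032,0.002,0.078,0]]]'|tail -3; python3 s.py; python3 to.py '[.486,-.044,.087]'
```

```text
contact_force: [-0.3, -0.7, -0.4]
opening: 0.0463
grip_force: 0.0
20.17 [ 0.4949 -0.0524  0.1395] [-0.422   0.2181  2.2391  1.1291  0.2838 -3.1045] [ 0.5727  0.0203 -0.8195] [-0.0658  0.9976 -0.0213]
shift [0.0368 0.0101 0.0381] 0.05388925751004878
```

```bash
python3 -m jog '[[[0,-0.02,0,-0.03,0],[0,-0.04,0,-0.06,0.1],[0,-0.06,0,-0.09,0.2],[0,-0.069,0,-0.098,0.32],[0,-0.069,0,-0.098,0.44]]]'>/dev/null; python3 s.py
for i in 1 2 3 4; do python3 -m jog '[[[0,0,0,0,0.125],[0,0,0,0,0.25],[0,0,0,0,0.375],[0,0,0,0,0.5],[0,0,0,0,0.625]]]'>/dev/null; done; python3 s.py
```

```text
20.58 [ 0.4944 -0.0482  0.249 ] [-0.4207  0.0078  2.0758  0.5189  0.5586 -2.1791] [ 0.5757  0.0304 -0.8171] [0.142  0.9804 0.1365]
22.25 [ 0.495  -0.0482  0.2486] [-0.4209  0.0089  2.077   0.5242  0.5556  0.318 ] [ 0.5774  0.0308 -0.8159] [ 0.3661 -0.9029  0.2251]
```

```bash
python3 -m jog '[[[-0.2,0,0,0,0.12],[-0.2,0,0,0,0.24],[-0.2,0,0,0,0.36]]]'>/dev/null; python3 s.py; python3 to.py '[.483,-.044,.17]';python3 to.py '[.4856,-.044,.0865]'
```

```text
22.5 [ 0.495  -0.0482  0.2486] [-0.4209  0.009   2.0769  0.5241  0.5555  0.6777] [ 0.5774  0.0307 -0.8159] [ 0.0858 -0.996   0.0232]
shift [-0.0548 -0.007   0.0573] 0.07963588825303919
shift [-0.1009 -0.0088  0.127 ] 0.16244194549738591
```

```bash
python3 -m jog '[[[-0.2,-0.027,-0.004,0.028,0],[-0.2,-0.055,-0.007,0.057,0],[-0.2,-0.078,-0.008,0.092,0],[-0.2,-0.101,-0.009,0.127,0],[-0.2,-0.101,-0.009,0.127,0]]]'|tail -3; python3 s.py; python3 to.py '[.4856,-.044,.0865]'
```

```text
contact_force: [0.2, 0.4, -0.2]
opening: 0.0366
grip_force: 0.0
22.92 [ 0.4889 -0.041   0.1314] [-0.4297  0.2309  2.2783  1.3518  0.3019 -0.2214] [ 0.5866  0.0505 -0.8083] [ 0.1027 -0.9946  0.0124]
shift [-0.0294  0.0021  0.0342] 0.04509463479090426
```

```bash
python3 -m jog '[[[-0.2,-0.015,0.001,0.017,0],[-0.2,-0.029,0.002,0.034,0],[-0.2,-0.029,0.002,0.034,0],[-0.2,-0.029,0.002,0.034,0]]]'|tail -3; python3 s.py; python3 to.py '[.4856,-.044,.0865]'
python3 - <<'E'
from h import *
im=robot.read_camera("side")[140:290,200:370]
cv2.imwrite("pics/s3.png",cv2.resize(im[:,:,::-1],None,fx=4,fy=4,interpolation=2))
E
```

```text
contact_force: [-0.6, 0.4, -0.0]
opening: 0.0366
grip_force: 0.0
23.25 [ 0.4854 -0.0439  0.086 ] [-0.443   0.3515  2.3328  1.8884  0.3176 -0.7944] [ 0.5851  0.0507 -0.8094] [ 0.1016 -0.9948  0.0111]
shift [ 0.0005  0.0001 -0.0002] 0.0005256890660993858
```

View pics/s3.png

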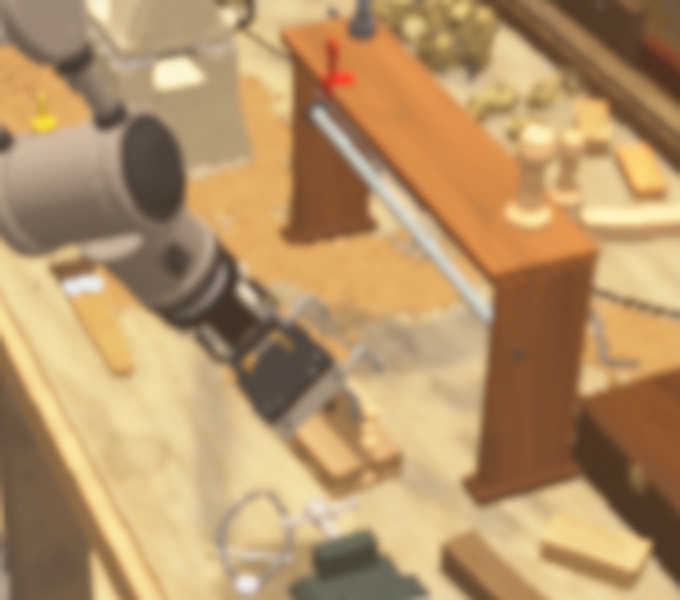

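```bash
python3 -m jog '[[[-1,0,0,0,0],[-1,0,0,0,0],[-1,0,0,0,0],[-1,0,0,0,0]]]' 45|tail -3
python3 - <<'E'
from h import *
import pickle
s,im=pickle.load(open("w2.pkl","rb"));c=cam("wrist",s)
for p in((200,243),(230,246),(300,251),(340,254),(425,261)):
    col=im[p[1]-12:p[1]+13,p[0]].astype(int).sum(1);print(p,onz(c,p,.152),col)
i0=cv2.imread("pics/scene0.png")[:,:,::-1];i1=cv2.imread("pics/side0.png")[:,:,::-1]
r=[]
for n,i,b in(("scene",i0,(225,115,255,150)),("side",i1,(275,140,300,170))):
    a=i[b[1]:b[3],b[0]:b[2]].astype(int);m=(a[...,0]>130)&(a[...,1]<60)&(a[...,2]<60);ys,xs=np.nonzero(m);ys+=b[1];xs+=b[0]
    print(n,sorted(zip(ys.tolist(),xs.tolist())))
E
```

```text
contact_force: [-2.1, 0.3, 6.1]
opening: 0.02
grip_force: 45.0
(200, 243) [ 0.6287 -0.1263  0.152 ] [236 232 222 209 196 198 236 298 344 386 427 492 556 600 625 633 612 541
 397 319 413 526 595 622 616]
(230, 246) [ 0.6313 -0.091   0.152 ] [525 529 531 523 519 519 503 441 391 404 465 531 588 622 637 647 651 673
 699 709 703 695 688 689 650]
(300, 251) [ 0.6323 -0.0074  0.152 ] [316 447 562 612 624 620 588 501 414 394 428 485 547 595 623 636 625 565
 464 347 281 250 219 238 242]
(340, 254) [0.6337 0.0415 0.152 ] [577 576 574 591 606 596 555 480 400 386 415 473 539 589 622 637 629 595
 561 592 662 693 701 704 705]
(425, 261) [0.6398 0.1521 0.152 ] [619 611 593 588 579 556 476 408 386 409 448 469 400 270 152 137 108 136
 122 121 117 108 125 123 114]
scene [(129, 236), (129, 237), (129, 238), (130, 238), (130, 239), (131, 239), (131, 240), (132, 240), (136, 239), (136, 240), (136, 241), (137, 240), (137, 241), (137, 242), (137, 243), (138, 240), (138, 241), (138, 242), (139, 237), (139, 238), (139, 239), (139, 240), (139, 241), (140, 236), (140, 237), (140, 238), (140, 239), (140, 240), (141, 236), (141, 237), (141, 238), (141, 239), (141, 240), (142, 238), (142, 239)]
side [(159, 283), (160, 282), (161, 281)]
```

```bash
python3 to.py '[.4855,-.044,.153]'
python3 - <<'E'
from h import *
S=cam("scene");D=cam("side")
for p in((237.5,141),(239,139.5)): print(onz(S,p,.233))
print(onz(D,(283,159.5),.241),onz(D,(282,160.5),.233))
E
```

```text
shift [ 0.0373  0.001  -0.0528] 0.06465581233283309
[0.6108 0.1695 0.233 ]
[0.6183 0.169  0.233 ]
[0.6147 0.1719 0.241 ] [0.6146 0.1796 0.233 ]
```

```bash
python3 -m jog '[[[-1,0.013,0,-0.018,0],[-1,0.026,0,-0.036,0],[-1,0.039,0.001,-0.054,0],[-1,0.039,0.001,-0.054,0]]]'|tail -3; python3 s.py; python3 -m jog '[[[-1,0,0,0,0.05],[-1,0,0,0,0.1],[-1,0,0,0,0.1]]]'|tail -3; python3 s.py;python3 to.py '[.597,-.055,.151]'
```

```text
contact_force: [-0.2, 0.5, -1.9]
opening: 0.02
grip_force: 44.9
23.97 [ 0.4863 -0.0426  0.1486] [-0.4431  0.1854  2.2621  1.173   0.3337 -0.043 ] [ 0.5874  0.0554 -0.8074] [ 0.1046 -0.9945  0.0078]
contact_force: [0.1, 0.6, -1.2]
opening: 0.0196
grip_force: 44.9
24.22 [ 0.4865 -0.0426  0.1485] [-0.4432  0.186   2.2629  1.1818  0.3331  0.0494] [ 0.5887  0.0554 -0.8065] [ 0.0229 -0.9984 -0.0519]
shift [0.0909 0.0148 0.0623] 0.11118252752426902
```

```bash
python3 -m jog '[[[-1,0.018,0.003,0.0125,0],[-1,0.036,0.006,0.025,0],[-1,0.054,0.009,0.037,0],[-1,0.072,0.012,0.05,0],[-1,0.091,0.015,0.062,0]]]'|tail -3; python3 -m jog '[[[-1,0,0,0,0]]]'|tail -3; python3 s.py;python3 to.py '[.597,-.055,.151]'
python3 - <<'E'
from h import *
im=robot.read_camera("scene")[150:250,250:350];b=robot.read_camera("side")[140:240,260:360]
cv2.imwrite("pics/c4.png",np.hstack([cv2.resize(x[:,:,::-1],None,fx=4,fy=4,interpolation=2) for x in(im,b)]))
E
```

```text
contact_force: [-37.6, 1.7, -10.9]
opening: 0.0197
grip_force: 45.0
contact_force: [6.1, -1.3, -14.4]
opening: 0.0199
grip_force: 45.0
24.72 [ 0.5969 -0.0546  0.1477] [-0.3545  0.3557  1.9886  0.8809  0.3391  0.4318] [ 0.5832  0.0577 -0.8103] [ 0.0266 -0.9983 -0.052 ]
shift [ 0.002   0.0002 -0.0027] 0.0033318915904822543
```

View pics/c4.png

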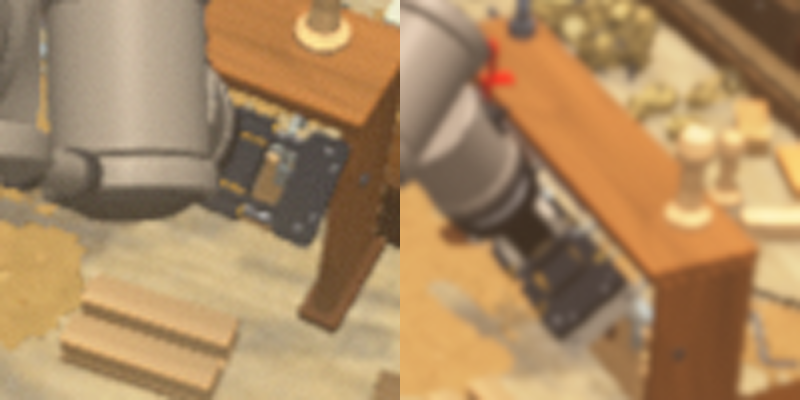

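```bash
python3 to.py '[.595,-.055,.137]'; python3 to.py '[.595,-.055,.113]'
```

```text
shift [-0.0072  0.0007  0.0084] 0.011133721640071637
shift [-0.0213  0.0019  0.0279] 0.035107185927426766
```

```bash
python3 -m jog '[[[-1,-0.0036,0,0.0042,0],[-1,-0.0072,0.0007,0.0084,0],[-1,-0.0072,0.0007,0.0084,0]]]'|tail -3; python3 s.py
```

```text
contact_force: [0.1, -0.4, -2.3]
opening: 0.0198
grip_force: 45.0
25.07 [ 0.5954 -0.0551  0.1392] [-0.3568  0.3689  2.0055  0.9664  0.3187  0.3432] [ 0.5875  0.0561 -0.8072] [ 0.0242 -0.9984 -0.0519]
```

```bash
python3 to.py '[.596,-.055,.118]'; python3 -m jog '[[[-1,-0.004,0,0.0057,0],[-1,-0.008,0.0005,0.0115,0],[-1,-0.012,0.001,0.0172,0],[-1,-0.012,0.001,0.0172,0]]]'|tail -3; python3 s.py
```

```text
shift [-0.012   0.001   0.0174] 0.021184161305574403
contact_force: [4.3, 0.3, -1.0]
opening: 0.0197
grip_force: 45.0
25.4 [ 0.5978 -0.0556  0.1201] [-0.3559  0.4086  2.0212  1.1319  0.2882  0.1715] [ 0.5909  0.0548 -0.8049] [ 0.0234 -0.9984 -0.0508]
```

```bash
python3 to.py '[.601,-.055,.116]'; python3 -m jog '[[[-1,0.0,0,0.002,0],[-1,0.0001,0,0.0052,0],[-1,0.0001,0,0.0052,0]]]'|tail -3; python3 s.py
```

```text
shift [ 0.0002 -0.0003  0.0052] 0.005205776813982011
contact_force: [-4.6, -0.6, 8.6]
opening: 0.0195
grip_force: 45.0
25.65 [ 0.6008 -0.0557  0.1165] [-0.3528  0.4193  2.0172  1.1526  0.2824  0.1519] [ 0.5912  0.0536 -0.8047] [ 0.0232 -0.9985 -0.0495]
```

```bash
python3 -m jog '[[[-1,-0.001,0,0.0016,0],[-1,-0.001,0,0.0016,0]]]'|tail -3; python3 -m jog '[[[-0.4,-0.001,0,0.0016,0],[-0.4,-0.001,0,0.0016,0],[-0.4,-0.001,0,0.0016,0]]]'|tail -3;python3 s.py; python3 to.py '[.6035,.045,.1165]'
python3 - <<'E'
from h import *
import pickle
s=robot.observe();im={n:robot.read_camera(n) for n in("scene","side","wrist")};pickle.dump((s,im),open("w5.pkl","wb"))
cv2.imwrite("pics/w5.png",np.hstack([cv2.resize(x[:,:,::-1],(400,400)) for x in(im["wrist"],im["side"][140:240,260:360])]))
E
```

```text
contact_force: [-3.7, 1.1, 11.5]
opening: 0.0194
grip_force: 45.0
contact_force: [-0.1, 1.0, -0.4]
opening: 0.0274
grip_force: 0.0
26.07 [ 0.5997 -0.0552  0.1113] [-0.3545  0.4284  2.0204  1.1778  0.2832  0.1237] [ 0.5875  0.0577 -0.8072] [ 0.0252 -0.9983 -0.0531]
shift [ 0.005  -0.1002  0.0038] 0.10040195782217592
```

View pics/w5.png

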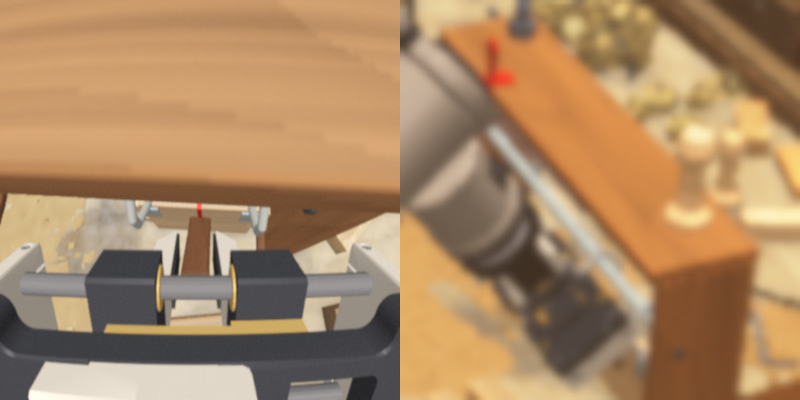

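```bash
for i in 1 2; do python3 -m jog '[[[-0.4,0,-0.01,0.0008,0],[-0.4,0,-0.02,0.0016,0],[-0.4,0.001,-0.03,0.0024,0],[-0.4,0.001,-0.04,0.0032,0],[-0.4,0.001,-0.05,0.004,0]]]'|tail -3|head -1;python3 s.py; done; python3 to.py '[.6045,.095,.113]'
```

```text
contact_force: [-0.9, -1.2, -0.4]
26.63 [ 0.6035 -0.0144  0.1214] [-0.2744  0.4091  2.0012  1.0094  0.2827  0.3605] [ 0.5749  0.0835 -0.8139] [ 0.0396 -0.9965 -0.0742]
contact_force: [-0.6, -1.7, -1.7]
27.05 [0.6078 0.0298 0.1327] [-0.1795  0.3927  1.9708  0.7903  0.2829  0.6586] [ 0.561   0.0998 -0.8218] [ 0.0489 -0.995  -0.0874]
shift [-0.0144 -0.0633  0.0209] 0.06815959835659649
```

```bash
python3 to.py '[.6025,.035,.111]'; python3 -m jog '[[[-0.4,-0.006,-0.001,0.006,0],[-0.4,-0.012,-0.002,0.012,0],[-0.4,-0.017,-0.004,0.015,0],[-0.4,-0.017,-0.004,0.015,0]]]'|tail -3|head -1;python3 s.py;python3 to.py '[.6025,.05,.111]'
python3 - <<'E'
from h import *
s=robot.observe()
im=robot.read_camera("wrist");c=cam("wrist",s)
a=im.astype(int);m=(a[...,0]>130)&(a[...,1]<70)&(a[...,2]<70);ys,xs=np.nonzero(m);print(len(xs),xs.mean() if len(xs) else 0,ys.mean() if len(xs) else 0)
if len(xs):print(onz(c,(xs.mean(),ys.mean()),.1126))
E
```

```text
shift [-0.0167 -0.0035  0.0154] 0.02295913805795242
contact_force: [-0.3, -2.4, -0.1]
27.38 [0.6044 0.0298 0.1186] [-0.1897  0.4155  1.9832  0.8842  0.2823  0.5529] [ 0.5508  0.1136 -0.8268] [ 0.0566 -0.9935 -0.0989]
shift [-0.0059 -0.0194  0.0075] 0.021672140947799807
0 0 0
```

```bash
cat > red.py <<'E'
from h import *
def find(im):
    a=im.astype(int);m=(a[...,0]>110)&(a[...,0]-np.maximum(a[...,1],a[...,2])>70)&(abs(a[...,1]-a[...,2])<28)
    n,l,st,ce=cv2.connectedComponentsWithStats(m.astype(np.uint8));return [(st[i,4],*np.round(ce[i],1)) for i in range(1,n) if st[i,4]>3]
E
python3 - <<'E'
from red import *
import pickle
s,im=pickle.load(open("w5.pkl","rb"))
f=lambda i,s:[(r,onz(cam("wrist",s),r[1:],.11)) for r in find(i) if 170<r[2]<260]
print(im["wrist"][215:226,276:284,:].reshape(-1,3)[::5]);print(f(im["wrist"],s))
s=robot.observe();print(f(robot.read_camera("wrist"),s))
E
```

```text
[[255 135 116]
 [247 126 107]
 [255  98  87]
 [234 197 167]
 [255 106  93]
 [254  96  85]
 [235 156 126]
 [230  80  71]
 [178  71  60]
 [181  75  61]
 [153  43  38]
 [149 114  88]
 [139  32  29]
 [140  51  42]
 [145  86  65]
 [139  36  30]
 [144  95  72]
 [138  43  32]]
[((np.int32(92), np.float64(278.8), np.float64(220.0)), array([ 0.6266, -0.0581,  0.11  ]))]
[]
```

Run:
```python
from red import *
s=robot.observe();im=robot.read_camera("wrist");print(find(im))
D=cam("side");b=robot.read_camera("side");S=cam("scene");a=robot.read_camera("scene")
print("side",find(b[100:300,200:360]),"scene",find(a[100:260,190:370]))
print(proj(cam("wrist",s),[[.634,y,.117] for y in(.03,.0,-.03,-.055)]+[[.603,.03,.12],[.59,.03,.135]]))
for r in range(195,250,4): print(r,im[r,200:360:8].sum(1))
```

```text
[]
side [(np.int32(14), np.float64(82.4), np.float64(60.1))] scene []
[[275.8268 215.2957]
 [325.5854 216.7858]
 [376.6326 218.284 ]
 [419.7052 219.5224]
 [272.3642 266.4012]
 [267.8272 289.6066]]
195 [481 485 487 481 487 481 482 483 483 480 479 476 473 475 474 470 465 477
 465 467]
199 [483 487 489 490 496 492 496 492 487 493 492 490 488 485 490 491 485 485
 483 481]
203 [489 483 486 485 488 490 488 486 491 492 499 495 487 497 493 491 491 501
 486 493]
207 [483 484 482 482 487 480 492 487 492 487 487 493 495 494 497 499 491 500
 496 495]
211 [479 471 476 474 484 482 481 487 476 486 487 490 489 488 496 493 496 493
 494 494]
215 [475 469 470 475 478 477 479 484 479 485 479 487 481 490 484 485 489 492
 490 495]
219 [476 472 476 474 471 471 471 473 473 479 475 479 475 482 480 477 484 482
 489 479]
223 [468 477 474 477 473 477 473 472 474 475 474 472 480 477 479 475 475 479
 484 473]
227 [468 471 465 473 483 472 475 474 477 477 474 476 478 476 477 469 475 479
 482 475]
231 [452 456 456 464 461 461 467 471 470 479 473 477 477 477 476 485 478 470
 476 477]
235 [440 448 442 448 444 447 460 458 457 461 458 460 460 466 464 467 475 472
 472 477]
239 [418 430 431 439 433 437 443 440 441 448 453 451 454 447 463 456 454 464
 452 450]
243 [316 335 350 368 385 404 406 399 418 426 429 437 429 436 442 446 439 449
 431 426]
247 [244 244 240 247 267 287 305 314 323 341 352 367 376 401 408 413 419 430
 418 417]
```

Run:
```python
from red import *
import pickle
s,i5=pickle.load(open("w5.pkl","rb"));im=robot.read_camera("wrist")
for n,i in(("w5",i5["wrist"]),("now",im)):
  for r in(255,268,280): print(n,r,[tuple(int(v) for v in x) for x in i[r,228:332:6]])
```

```text
w5 255 [(225, 216, 201), (225, 215, 201), (224, 215, 199), (98, 91, 85), (205, 190, 161), (218, 202, 171), (125, 86, 56), (127, 84, 55), (127, 86, 58), (129, 85, 57), (125, 81, 56), (172, 152, 127), (52, 50, 52), (224, 214, 200), (226, 215, 202), (224, 214, 199), (226, 217, 202), (220, 209, 190)]
w5 268 [(209, 199, 185), (224, 215, 200), (222, 213, 198), (54, 49, 54), (184, 167, 139), (127, 93, 68), (127, 83, 56), (125, 81, 56), (127, 83, 59), (129, 85, 60), (131, 87, 57), (192, 176, 146), (37, 32, 36), (151, 141, 130), (224, 215, 200), (225, 215, 200), (50, 49, 52), (64, 64, 67)]
w5 280 [(180, 165, 142), (225, 215, 200), (153, 143, 132), (38, 34, 36), (207, 193, 168), (123, 82, 58), (124, 81, 53), (128, 83, 58), (127, 85, 60), (135, 90, 64), (129, 84, 57), (212, 196, 165), (50, 45, 42), (58, 55, 56), (225, 216, 200), (225, 215, 200), (182, 150, 88), (65, 65, 68)]
now 255 [(220, 210, 196), (218, 208, 194), (208, 198, 182), (98, 84, 75), (139, 118, 98), (141, 119, 100), (116, 87, 64), (109, 71, 48), (111, 76, 46), (111, 73, 46), (114, 78, 51), (115, 79, 49), (117, 81, 51), (116, 79, 50), (116, 77, 47), (118, 80, 50), (123, 83, 56), (121, 80, 53)]
now 268 [(203, 196, 180), (220, 211, 196), (219, 210, 195), (54, 52, 51), (150, 137, 121), (178, 165, 145), (115, 77, 51), (119, 80, 53), (122, 81, 56), (122, 80, 54), (117, 75, 46), (108, 71, 52), (37, 35, 37), (144, 136, 124), (220, 211, 197), (220, 211, 196), (53, 51, 54), (61, 62, 65)]
now 280 [(179, 166, 146), (221, 213, 197), (144, 136, 127), (35, 34, 34), (161, 147, 131), (115, 81, 61), (119, 79, 55), (121, 80, 53), (122, 81, 54), (122, 83, 57), (127, 81, 54), (119, 96, 71), (47, 45, 44), (59, 54, 57), (221, 211, 197), (219, 210, 195), (182, 149, 87), (60, 60, 63)]
```

```bash
python3 to.py '[.602,.085,.102]'; python3 -m jog '[[[-0.4,-0.004,-0.011,0.0045,0],[-0.4,-0.007,-0.022,0.009,0],[-0.4,-0.010,-0.034,0.014,0],[-0.4,-0.013,-0.045,0.018,0],[-0.4,-0.016,-0.056,0.022,0]]]'|tail -3|head -1;python3 s.py;python3 to.py '[.604,.135,.102]'
```

```text
shift [-0.0119 -0.0529  0.0191] 0.057522150845439206
contact_force: [1.5, -5.7, 4.1]
28.1 [0.6091 0.0797 0.1172] [-0.0867  0.4298  1.9452  0.7029  0.282   0.8175] [ 0.527   0.1347 -0.8391] [ 0.0679 -0.9909 -0.1164]
shift [-0.0127 -0.0534  0.0175] 0.057563536049836925
```

```bash
python3 -m jog '[[[-0.4,-0.004,-0.011,0.0045,0],[-0.4,-0.008,-0.022,0.009,0],[-0.4,-0.012,-0.033,0.013,0],[-0.4,-0.016,-0.044,0.017,0],[-0.4,-0.019,-0.055,0.021,0]]]'|tail -3|head -1;python3 s.py;python3 to.py '[.605,.160,.106]'
```

```text
contact_force: [0.2, -3.1, 1.5]
28.52 [0.607  0.1341 0.1114] [0.0274 0.4504 1.9098 0.4949 0.2822 1.1163] [ 0.4986  0.146  -0.8544] [ 0.0738 -0.9893 -0.126 ]
shift [-0.0045 -0.0251  0.0074] 0.026529114015311685
```

```bash
python3 -m jog '[[[-0.4,-0.002,-0.007,0.003,0],[-0.4,-0.004,-0.014,0.006,0],[-0.4,-0.006,-0.02,0.008,0],[-0.4,-0.007,-0.025,0.01,0],[-0.4,-0.007,-0.025,0.01,0]]]'|tail -3|head -1;python3 s.py
python3 - <<'E'
from red import *
s=robot.observe();im={n:robot.read_camera(n) for n in("scene","side","wrist")}
for n in im: print(n,find(im[n]))
c=cam("wrist",s)
print(proj(c,[[.607,.16,.24],[.607,.16,.27],[.634,.16,.117]]))
# handle extent in wrist rows
for r in(262,272,282):
    row=im["wrist"][r].astype(int);m=(row[:,0]>90)&(row[:,0]<150)&(row[:,0]-row[:,2]>50);x=np.nonzero(m)[0];x=x[(x>235)&(x<320)];print(r,x.min() if len(x) else None,x.max() if len(x) else None)
E
```

```text
contact_force: [-1.0, 0.1, 0.1]
28.93 [0.6062 0.1605 0.1075] [0.082  0.465  1.8899 0.4009 0.2835 1.2528] [ 0.4872  0.1496 -0.8604] [ 0.0766 -0.9887 -0.1285]
scene [(np.int32(15), np.float64(360.9), np.float64(86.8)), (np.int32(26), np.float64(238.9), np.float64(132.5)), (np.int32(6), np.float64(111.3), np.float64(159.8)), (np.int32(10), np.float64(451.2), np.float64(184.1))]
side [(np.int32(14), np.float64(282.1), np.float64(160.1)), (np.int32(14), np.float64(413.0), np.float64(167.5)), (np.int32(6), np.float64(436.5), np.float64(234.3)), (np.int32(15), np.float64(452.1), np.float64(281.7))]
wrist [(np.int32(25029), np.float64(127.6), np.float64(205.7))]
[[ 150.4867  239.9125]
 [-148.3953  174.1041]
 [ 275.2428  213.7745]]
262 None None
272 None None
282 None None
```

```bash
python3 -m jog '[[[-0.1,0,0,0,0],[-0.1,0,0,0,0]]]'|tail -3; python3 s.py; python3 to.py '[.52,.157,.1075]'
```

```text
contact_force: [-0.2, 0.5, 0.6]
opening: 0.0369
grip_force: 0.1
29.25 [0.6062 0.1595 0.1074] [0.0804 0.4649 1.8906 0.4023 0.2831 1.2511] [ 0.4874  0.149  -0.8604] [ 0.0753 -0.9888 -0.1286]
shift [-0.075  -0.004  -0.0424] 0.08624794780373034
```

```bash
python3 -m jog '[[[-0.1,-0.015,-0.001,-0.008,0],[-0.1,-0.03,-0.002,-0.017,0],[-0.1,-0.045,-0.003,-0.025,0],[-0.1,-0.06,-0.004,-0.034,0],[-0.1,-0.075,-0.004,-0.042,0]]]'|tail -3; python3 s.py
python3 - <<'E'
from red import *
import pickle
s=robot.observe();im={n:robot.read_camera(n) for n in("scene","side","wrist")};pickle.dump((s,im),open("w6.pkl","wb"))
for n in im: print(n,find(im[n]))
c=cam("wrist",s)
print(proj(c,[[.607,.16,.24],[.607,.16,.27],[.634,.16,.117]]),proj(cam("scene"),[[.63,.16,.117],[.598,.16,.12]]),proj(cam("side"),[[.63,.16,.117],[.598,.16,.12]]))
E
```

```text
contact_force: [-0.6, 0.4, 0.9]
opening: 0.0412
grip_force: 0.0
29.67 [0.5252 0.1542 0.1238] [0.0764 0.3257 2.0608 0.4448 0.283  1.203 ] [ 0.4639  0.156  -0.872 ] [ 0.079  -0.9877 -0.1347]
scene [(np.int32(16), np.float64(360.9), np.float64(86.7)), (np.int32(63), np.float64(238.5), np.float64(136.6)), (np.int32(7), np.float64(111.4), np.float64(159.7)), (np.int32(10), np.float64(451.2), np.float64(184.1))]
side [(np.int32(14), np.float64(282.1), np.float64(160.1)), (np.int32(14), np.float64(413.0), np.float64(167.5)), (np.int32(7), np.float64(436.4), np.float64(234.1)), (np.int32(15), np.float64(452.1), np.float64(281.7))]
wrist [(np.int32(150), np.float64(296.9), np.float64(102.9))]
[[ 212.9938  -61.1864]
 [ 165.6017 -201.8103]
 [ 278.5689   98.2345]] [[246.4155 166.4853]
 [241.0971 172.3434]] [[287.0838 189.2609]
 [279.3852 190.3739]]
```

```bash
python3 -m jog '[[[-0.1,0.015,-0.004,-0.028,0],[-0.1,0.03,-0.008,-0.055,0],[-0.1,0.045,-0.012,-0.082,0],[-0.1,0.056,-0.016,-0.105,0],[-0.1,0.056,-0.016,-0.105,0]]]'>/dev/null; python3 -m jog '[[[-0.1,0,0,0,0],[-0.1,0,0,0,0]]]'>/dev/null; python3 s.py
cat > chk.py <<'E'
from red import *
import pickle
s0,im0=pickle.load(open("w6.pkl","rb"));s=robot.observe();im=robot.read_camera("wrist");pickle.dump((s,im),open("w7.pkl","wb"))
c0,c1=cam("wrist",s0),cam("wrist",s)
def onx(c,p,x):
    o,d=ray(c,p);return o+d*(x-o[0])/d[0]
print("old red on x=.63",onx(c0,(296.9,102.9),.63))
print(find(im)); 
for r in find(im): print(r,"z.11",onz(c1,r[1:],.11),"z.25",onz(c1,r[1:],.25), "x.63",onx(c1,r[1:],.63))
E
python3 chk.py
```

```text
30.4 [0.5253 0.154  0.2427] [0.0759 0.1381 1.8951 0.2079 0.6215 1.462 ] [ 0.463   0.1558 -0.8726] [ 0.0787 -0.9878 -0.1346]
old red on x=.63 [0.63   0.1474 0.118 ]
[(np.int32(1607), np.float64(268.3), np.float64(120.8)), (np.int32(53), np.float64(303.4), np.float64(159.9))]
(np.int32(1607), np.float64(268.3), np.float64(120.8)) z.11 [0.6809 0.1903 0.11  ] z.25 [0.6105 0.1626 0.25  ] x.63 [0.63   0.1703 0.2112]
(np.int32(53), np.float64(303.4), np.float64(159.9)) z.11 [0.6356 0.1481 0.11  ] z.25 [0.5862 0.1398 0.25  ] x.63 [0.63   0.1471 0.1259]
```

Run:
```python
from red import *
import pickle
s,im=pickle.load(open("w7.pkl","rb"));c=cam("wrist",s)
a=im.astype(int);m=((a[...,0]>110)&(a[...,0]-np.maximum(a[...,1],a[...,2])>70)&(abs(a[...,1]-a[...,2])<28)).astype(np.uint8)
m[140:]=0
for r in range(95,150,3):
    x=np.nonzero(m[r])[0]
    if len(x): print(r,x.min(),x.max(),len(x))
d=cv2.distanceTransform(m,cv2.DIST_L2,5);print(d.max(),np.unravel_index(d.argmax(),d.shape))
S=cam("scene")
print(proj(S,[[.6105,.1626,.25],[.606,.1615,.275],[.6,.162,.27]]))
for p in((241,132),(236.5,129.5)):print(p)
i0=cv2.imread("pics/scene0.png")[122:146,230:248,::-1].astype(int);mm=(i0[...,0]-np.maximum(i0[...,1],i0[...,2])>70)
for r in range(mm.shape[0]): print(r+122,"".join("#" if v else "." for v in mm[r]))
```

```text
95 258 261 4
98 248 272 25
101 245 278 34
104 245 281 37
107 245 286 42
110 245 286 42
113 248 286 39
116 254 285 32
119 258 285 28
122 259 284 26
125 260 284 25
128 260 284 25
131 260 284 25
134 259 283 25
137 259 283 25
14.193798 (np.int64(114), np.int64(271))
[[239.0141 137.2498]
 [237.7809 131.413 ]
 [236.6632 134.0151]]
(241, 132)
(236.5, 129.5)
122 ..................
123 ..................
124 ..................
125 ..................
126 ..................
127 ..................
128 .....#####........
129 .....######.......
130 ......#####.......
131 .......####.......
132 ......#####.......
133 ........##........
134 .........#........
135 ........######....
136 .........#######..
137 ........#######...
138 ......##.######...
139 .....#########....
140 .....########.....
141 ......######......
142 .......####.......
143 .......##.........
144 ........##........
145 ..................
```

```bash
python3 - <<'E'
from red import *
import pickle
s,im=pickle.load(open("w7.pkl","rb"));c=cam("wrist",s)
def onx(p,x):
    o,d=ray(c,p);return o+d*(x-o[0])/d[0]
for p in((272,125),(272,131),(271.5,137),(271,145)): print(p,im[int(p[1]),int(p[0])],onx(p,.603),onx(p,.606))
print("head tri",tri(ray(c,(259,105)),ray(cam("scene"),(237,130))))
s6,i6=pickle.load(open("w6.pkl","rb"))
print("rail/template plane red:",[ (r,onz(c,r[1:],.117)) for r in find(im)])
E
python3 to.py '[.524,.152,.124]'
```

```text
(272, 125) [133  28  30] [0.603  0.1583 0.2598] [0.606  0.1594 0.2536]
(272, 131) [131  32  30] [0.603  0.1594 0.2519] [0.606  0.1606 0.2454]
(271.5, 137) [252  82  75] [0.603  0.161  0.2431] [0.606  0.1622 0.2363]
(271, 145) [133  35  35] [0.603  0.1632 0.23  ] [0.606  0.1646 0.2227]
head tri (array([0.6029, 0.1615, 0.2822]), np.float64(0.00021937490108219355))
rail/template plane red: [((np.int32(1607), np.float64(268.3), np.float64(120.8)), array([0.6774, 0.189 , 0.117 ])), ((np.int32(53), np.float64(303.4), np.float64(159.9)), array([0.6331, 0.1476, 0.117 ]))]
shift [-0.0562  0.0177  0.1023] 0.11808280404582067
```

Run:
```python
from red import *
import pickle
s,im=pickle.load(open("w7.pkl","rb"));c=cam("wrist",s)
print(proj(c,[[.585,.147,.135],[.585,.157,.135],[.598,.147,.12]]))
for r in range(170,236,6): print(r,[tuple(int(v) for v in x) for x in im[r,270:326:4]])
```

```text
[[300.3754 201.0896]
 [290.0693 200.5716]
 [301.8654 191.6158]]
170 [(144, 119, 89), (148, 123, 93), (146, 121, 91), (148, 124, 93), (150, 126, 93), (148, 123, 93), (143, 118, 89), (126, 88, 62), (125, 74, 49), (126, 84, 61), (131, 99, 72), (143, 118, 88), (148, 123, 93), (146, 122, 90)]
176 [(148, 121, 92), (153, 125, 98), (154, 129, 97), (152, 126, 93), (155, 126, 97), (154, 128, 97), (127, 94, 68), (124, 82, 53), (124, 81, 52), (117, 74, 48), (115, 78, 54), (148, 123, 93), (153, 126, 95), (155, 128, 97)]
182 [(207, 181, 136), (205, 177, 130), (206, 179, 135), (209, 182, 137), (203, 176, 131), (190, 163, 123), (120, 81, 53), (125, 84, 57), (124, 80, 55), (123, 82, 55), (113, 80, 57), (169, 143, 106), (153, 128, 97), (152, 128, 97)]
188 [(205, 178, 131), (207, 180, 135), (211, 184, 139), (213, 186, 141), (210, 184, 139), (183, 155, 114), (120, 77, 53), (123, 84, 58), (126, 83, 58), (130, 84, 59), (160, 131, 94), (200, 178, 143), (192, 172, 141), (198, 174, 138)]
194 [(211, 184, 139), (211, 184, 139), (211, 184, 138), (211, 184, 136), (210, 182, 137), (131, 95, 65), (126, 87, 61), (1
[... 858 characters left out ...]
176, 131), (205, 178, 132), (200, 173, 127), (201, 175, 130), (206, 180, 134), (207, 180, 134), (205, 179, 131), (207, 180, 133), (210, 184, 137), (210, 184, 136), (210, 184, 136), (209, 182, 136), (207, 180, 136)]
224 [(206, 179, 132), (204, 179, 136), (210, 184, 137), (206, 180, 136), (206, 181, 134), (208, 180, 135), (190, 169, 142), (198, 173, 136), (202, 172, 128), (164, 149, 131), (165, 152, 135), (164, 150, 129), (167, 149, 128), (165, 151, 136)]
230 [(199, 185, 159), (196, 181, 155), (201, 186, 160), (198, 183, 158), (199, 185, 160), (198, 184, 161), (186, 172, 150), (174, 158, 138), (172, 159, 139), (174, 158, 135), (193, 169, 130), (191, 169, 138), (207, 181, 135), (212, 186, 142)]
```

```bash
python3 to.py '[.535,.151,.12]'; python3 -m jog '[[[-0.1,-0.012,0.004,0.025,0],[-0.1,-0.024,0.008,0.05,0],[-0.1,-0.036,0.013,0.078,0],[-0.1,-0.049,0.019,0.11,0],[-0.1,-0.049,0.019,0.11,0]]]'>/dev/null; python3 s.py; python3 to.py '[.535,.151,.12]';  python3 to.py '[.604,.150,.110]'
```

```text
shift [-0.0483  0.0201  0.1108] 0.12251016430318429
30.87 [0.5289 0.1519 0.113 ] [0.0689 0.3532 2.0484 0.4525 0.2901 1.1895] [ 0.4464  0.1562 -0.8811] [ 0.077  -0.9877 -0.136 ]
shift [ 0.0086  0.0004 -0.0036] 0.009357525652438614
shift [0.0656 0.0081 0.0358] 0.07516601132761694
```

```bash
python3 -m jog '[[[-0.1,0.014,0.002,0.008,0],[-0.1,0.028,0.0035,0.016,0],[-0.1,0.042,0.005,0.024,0],[-0.1,0.055,0.007,0.03,0],[-0.1,0.0656,0.008,0.036,0]]]'|tail -3; python3 -m jog '[[[-0.1,0,0,0,0]]]'|tail -3; python3 s.py;  python3 to.py '[.604,.150,.110]'
```

```text
contact_force: [-3.4, 2.0, 0.8]
opening: 0.0409
grip_force: 2.2
contact_force: [0.4, 0.3, -0.4]
opening: 0.0412
grip_force: 0.0
31.37 [0.6123 0.1499 0.1217] [0.0541 0.4492 1.8494 0.3694 0.3665 1.2665] [ 0.4671  0.1549 -0.8705] [ 0.078  -0.9879 -0.1339]
shift [-0.0128  0.0008  0.0063] 0.01435328769850464
```

```bash
python3 -m jog '[[[-0.1,-0.006,0.0005,0.003,0],[-0.1,-0.012,0.001,0.006,0],[-0.1,-0.012,0.001,0.006,0]]]'|tail -3; python3 -m jog '[[[-1,0,0,0,0],[-1,0,0,0,0],[-1,0,0,0,0],[-1,0,0,0,0]]]' 6|tail -3; python3 s.py;  python3 to.py '[.6045,.163,.110]'
```

```text
contact_force: [0.1, -0.0, 0.2]
opening: 0.0411
grip_force: 0.0
contact_force: [-0.7, -0.5, 1.8]
opening: 0.0254
grip_force: 5.8
31.95 [0.6022 0.1502 0.1097] [0.0552 0.4555 1.8844 0.4116 0.3312 1.2217] [ 0.4644  0.1559 -0.8718] [ 0.0792 -0.9877 -0.1345]
shift [ 0.0023 -0.0125  0.0029] 0.013050607051941925
```

```bash
python3 -m jog '[[[-1,0,-0.003,0.0005,0],[-1,0.0003,-0.006,0.001,0],[-1,0.0005,-0.0095,0.0016,0],[-1,0.0008,-0.0127,0.0022,0],[-1,0.0008,-0.0127,0.0022,0]]]'|tail -3; python3 s.py; python3 -m jog '[[[-0.1,0,0,0,0],[-0.1,0,0,0,0],[-0.1,0,0,0,0]]]'|tail -3; python3 s.py; python3 to.py '[.525,.160,.115]'
```

```text
contact_force: [0.0, -3.1, 2.0]
opening: 0.0201
grip_force: 6.0
32.37 [0.6028 0.1636 0.1097] [0.0837 0.4608 1.874  0.3708 0.3286 1.2856] [ 0.4638  0.1563 -0.872 ] [ 0.0795 -0.9877 -0.1347]
contact_force: [1.5, 0.8, 0.2]
opening: 0.0356
grip_force: 0.0
32.62 [0.6019 0.1633 0.1087] [0.0831 0.4615 1.8755 0.3719 0.3291 1.2842] [ 0.4617  0.1563 -0.8731] [ 0.0792 -0.9877 -0.1349]
shift [-0.065  -0.0037 -0.0415] 0.07723741661595242
```

Now withdraw horizontally, then up, and check.

```bash
python3 -m jog '[[[-0.1,-0.013,-0.001,-0.007,0],[-0.1,-0.027,-0.002,-0.015,0],[-0.1,-0.041,-0.003,-0.024,0],[-0.1,-0.055,-0.003,-0.033,0],[-0.1,-0.068,-0.004,-0.041,0]]]'|tail -3; python3 s.py; python3 -c "
from h import *;import pickle
s=robot.observe();pickle.dump((s,robot.read_camera('wrist')),open('w8.pkl','wb'))"
python3 -m jog '[[[-0.1,0.015,-0.004,-0.028,0],[-0.1,0.03,-0.008,-0.055,0],[-0.1,0.045,-0.012,-0.082,0],[-0.1,0.056,-0.016,-0.105,0],[-0.1,0.056,-0.016,-0.105,0]]]'>/dev/null; python3 -m jog '[[[-0.1,0,0,0,0],[-0.1,0,0,0,0]]]'>/dev/null; python3 s.py
python3 - <<'E'
from red import *
import pickle
s=robot.observe();im=robot.read_camera("wrist");c=cam("wrist",s);s8,i8=pickle.load(open("w8.pkl","rb"))
def onx(c,p,x):
    o,d=ray(c,p);return o+d*(x-o[0])/d[0]
for r in find(i8): print("near",r,onx(cam("wrist",s8),r[1:],.63))
for r in find(im): print(r,onx(c,r[1:],.63),onx(c,r[1:],.603))
a=im.astype(int)
for r in range(165,215,5):
    m=(a[r,:,0]>100)&(a[r,:,0]<142)&(a[r,:,1]<98)&(a[r,:,0]-a[r,:,2]>50);x=np.nonzero(m)[0];x=x[(x>255)&(x<330)];print(r,x.min() if len(x) else 0,x.max() if len(x) else 0,len(x))
print(proj(c,[[.585,.161,.135],[.598,.161,.12],[.603,.1615,.282]]))
# grey hooks
print("hook proj",proj(c,[[.62,.161+.043,.16],[.62,.161-.043,.16]]))
E
```

```text
contact_force: [0.0, 0.1, 0.3]
opening: 0.0412
grip_force: 0.0
33.03 [0.5238 0.1593 0.1187] [0.0874 0.3369 2.0577 0.4355 0.2835 1.2206] [ 0.4542  0.1583 -0.8768] [ 0.0801 -0.9874 -0.1367]
33.67 [0.5253 0.159  0.2381] [0.0864 0.149  1.8922 0.2045 0.6215 1.4728] [ 0.4543  0.158  -0.8767] [ 0.0799 -0.9874 -0.1365]
near (np.int32(159), np.float64(288.2), np.float64(95.4)) [0.63   0.1581 0.1185]
(np.int32(1713), np.float64(275.7), np.float64(116.5)) [0.63   0.1691 0.2119] [0.603  0.1599 0.265 ]
(np.int32(51), np.float64(297.8), np.float64(157.1)) [0.63   0.1581 0.125 ] [0.603  0.1519 0.2016]
165 296 301 6
170 289 307 19
175 288 305 18
180 287 305 19
185 286 303 18
190 284 303 20
195 284 302 19
200 285 300 16
205 0 0 0
210 0 0 0
[[291.0409 198.4693]
 [293.1333 188.8649]
 [267.7711  99.7796]]
hook proj [[244.5888 153.0734]
 [340.5843 155.9765]]
```

Run:
```python
from red import *
s=robot.observe();im=robot.read_camera("wrist");c=cam("wrist",s)
a=im.astype(int);m=(a[...,0]>100)&(a[...,0]-np.maximum(a[...,1],a[...,2])>60)
for r in range(84,148,4):
    x=np.nonzero(m[r])[0];x=x[(x>230)&(x<310)]
    if len(x):print(r,x.min(),x.max())
def onx(c,p,x):
    o,d=ray(c,p);return o+d*(x-o[0])/d[0]
for p in((279,135),(278.5,141)): print(onx(c,p,.603))
```

```text
88 258 277
92 253 285
96 251 289
100 251 295
104 251 295
108 255 294
112 262 294
116 265 293
120 266 293
124 265 292
128 265 292
132 264 291
136 263 292
140 265 291
144 268 292
[0.603  0.1611 0.2397]
[0.603  0.1626 0.2302]
```

```bash
python3 -c "
from cell import robot
s=robot.observe();print(s['time'],s['contact_force'],s['qvel']);print(robot.hand_in())"
```

```text
33.7667 [-0.05842752  1.27080421  0.33328044] [-0.00049149  0.00276669 -0.00214862  0.00011977  0.00096527  0.00087787]
the job is handed in; nothing more can be done
None
```

The template is hanging on the rail on both hooks, about 2–3 mm right of the red pointer by my measurement, and the job was handed in at 33.8 s with the gripper clear. I judged the two hooks from the template's height and level rather than a direct look at each. While moving in under the shelf, the wrist force briefly read about 38 N, probably the gripper body brushing the shelf edge, and cleared when I lowered.

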